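# Feed the plain roller up the loading chute to its stop

## Task

On the sloped two-lane loading chute, push the plain steel roller (the straight cylinder, not the waisted spool) with a fingertip up its lane, over the crest and into the dip against the end stop, so that it stays there and does not roll back, then take the hand away. Let it roll along the chute: do not lift it. Leave the spool at the bottom of its own lane, and do not disturb anything else on the bench.

Things in the scene. Friction and masses are not known exactly. Their poses are not given: they have to be found in the camera images.
- chute: two-lane aluminium loading chute, fixed to the bench. Origin: centre of its base plate (270 x 150 x 8 mm), on the bench top; x points uphill along the lanes, z up. Lane centres at y = +27 and -27 mm, each lane 50 mm wide; side walls and the divider are 4 mm thick and stand 10 mm above the floor. Low friction (about 0.25); a roller left before the crest rolls back down
- crest (a point): point on the chute's crest, midway between the lanes, at x = +60 mm of the chute, 62 mm above the bench. The floor rises to it at 12 degrees and falls beyond it at 12 degrees
- stop (a point): foot of the upright end stop (8 mm thick, top 82 mm above the bench), on the floor of the dip midway between the lanes, at x = +104 mm of the chute, 53 mm above the bench. A seated roller's axis is at x = 86 mm of the chute, 75 mm above the bench
- ramp: the chute's uphill floor, fixed to it: origin on the floor at the inner face of the low-end lip, midway between the lanes (x = -115 mm of the chute, 25 mm above the bench); x axis up along the slope, z square to the floor. The lip is 4 mm thick and 8 mm high above the floor
- roller: plain steel roller, a straight cylinder 36 mm diameter, 46 mm long, about 0.2 kg, polished, free to roll; it lies across one of the two lanes (either), at first against the low lip. Origin at its centre, y along its axis (level, across the lane); x and z turn as it rolls. At first its axis is at x = -104 mm of the chute, 46 mm above the bench. On the slope its axis stays 18 mm off the floor
- spool: steel spool in the other lane, same outer size (two 36 mm diameter flanges each 9 mm thick, 46 mm overall, with an 18 mm waist between them); to be left at the low lip. Origin at its centre, y along its axis
- sleeve: bystander, to be left alone: aluminium tube standing on end, 32 mm across, 45 mm tall; origin at its underside
- screwdriver: bystander, to be left alone: black-handled screwdriver lying flat, 160 mm long; origin at its underside
- flux_jar: bystander, to be left alone: small amber jar, 40 mm across, 50 mm tall; origin at its underside
- brush: bystander, to be left alone: brush lying flat, 150 mm long; origin at its underside
- parts_tray: bystander, to be left alone: black open tray 120 x 160 x 35 mm; origin at its underside
- phone: bystander, to be left alone: dark flat phone 72 x 145 x 8 mm; origin at its underside
- caliper: bystander, to be left alone: steel caliper lying flat, 200 mm long, up to 10 mm thick; origin at its underside
Things that resemble listed ones, but are neither listed nor needed, are in the scene too. Leave any pink or purple look-alike of the roller alone.

How it is judged:
By the outcome, as a careful person would: the job done as asked, in the order asked, and still so for the second after the job is handed in, with the robot touching nothing.
It also fails if it takes over 37 s, if anything falls off the work surface, if the arm or the gripper's body presses on something with over 40 N, if the wrist force passes 120 N, or if a joint passes its speed limit or range.

## Robot

A 6-joint arm with a two-finger parallel gripper is mounted at the origin on the work surface. World frame = base frame: x ahead of the robot, y to its left, z up, the work surface at z = 0. Lengths are in m, angles in rad, forces in N, time in s.
With the tool pointing down it reaches from about 0.25 to 0.775 m from the base axis. Payload 4 kg.
Tool frame: the origin (TCP) lies midway between the tips of the shut fingers; the grasp point (between the pads) lies 19 mm behind it (pinch_z is the distance from the TCP to the grasp point, in m); z points along the fingers, y is the line along which they close (so a half turn about z gives the same grasp; the last joint's range is limited). The gripper opens to 94 mm and grips with 3 to 60 N. Pads are 16 mm wide; open, the fingers measure 119 mm over their backs; the gripper's body (75 mm by 177 mm) begins 78 mm behind the grasp point.
Start: joints at [-1.403, 0.087, 1.371, -0, 1.684, -0.103], TCP at [0.147, -0.53, 0.206] pointing down, gripper open.
Joint ranges: [-3.1, 3.1], [-0.76, 2.03], [0.27, 2.55], [-1.08, 4.22], [0.17, 2.65], [-2.57, 2.57]. Speed limits (rad/s): [2.79, 2.79, 3.14, 3.14, 3.14, 3.14].

## Interface

Orientations are given as a unit quaternion [x, y, z, w].
In Python, from plant import * gives the robot as it stands.
- The arm moves only by the tool send_rows, never from a script. Its argument "deltas" is a list of rows, each a list of 7 numbers: the shift along the tool's x, y, z normalised to -1 to 1, where 1 is 50 cm, then the turn, a rotation vector about the tool's x, y, z normalised to -1 to 1, where 1 is pi/2 rad, then the closure, from 0 (fully open) to 1 (shut). A call has 1 to 12 rows; each row is the pose to reach, as a shift and turn from the pose commanded when the call began, along the tool's axes at that moment; what a row does not reach only later rows make up. A row lasts 1/12 s, in which the tool goes at most 41.7 mm and 7.16 degrees, less where a joint would pass 70% of its speed; a pose out of reach is approached as far as the arm can. A call with a number of a shift or a turn outside -1 to 1 is refused whole. A call with a gripper value outside its range is refused whole. The fingers move at their own pace and stop on an object; the grip force is fixed at half the most. Time passes only in rows, so rows that repeat a pose let the fingers close. It gives the time, the measured TCP pose, the force, the opening and the grip force at its end, in the units of the state.
- read_state(): the state, without advancing time (a new reading comes with each control period).
- snapshot(name): name is "scene" or "top" or "wrist"; returns a dict with "image" (400x640x3 uint8, blue, green, red), "camera_matrix" (3x3 intrinsics, pixels), "rvec" (rotation vector, rad) and "tvec" (3), from world to camera coordinates, as OpenCV has them; the wrist camera has in their place "mount" (4x4, takes a point from camera to tool coordinates, whose origin is the TCP and whose axes are the flange's). Camera axes: x right, y down, z forward; pixel columns grow to the right and rows downward; lengths in m; the calibration is good to about 2 mm. A picture is of the moment at which its call begins: read the wrist's pose just before it. There is no depth.
- close_job(): hands the job in; it is judged then, once.
The state is a dict: "t": time; "q": joint angles; "joint_vel": joint speeds; "joint_efforts": joint torques, N m; "tcp_pos": TCP position; "tcp_rot": TCP orientation; "ft_force": force on the tool from outside, world axes, zero at the start; "wrist_torque": the same for the moment, N m; "gripper_width": finger opening in m; "gripper_force": force on a finger pad.
Only numpy, scipy, OpenCV 4.12 (cv2) and the standard library are available. Lean on these libraries where they do the work, as an engineer would, in place of code of your own. Each camera call takes 0.05 s, during which the arm holds its last target. There are 200 camera calls.

## Working session

There is one attempt and no reset: what is moved stays moved. The work goes in short steps, Python scripts to look and compute and a tool call to move; the robot and the scene stay as the last step left them, time stands still between calls to the robot, and variables do not carry over. Pictures are saved under pics/ and viewed, at most 10 in all, crops included, and the job is handed in when it is done.

Besides the shell and the picture viewer there is one more tool, called by a JSON object that holds its "fn" and its "kwargs", one argument or row to a line. send_rows: Moves the arm, as the interface text tells. Its arguments: {"type":"object","properties":{"deltas":{"type":"array"}},"required":["deltas"]}

```bash
mkdir -p pics; ls; python3 - <<'E'
from plant import *
import cv2,pickle
d={}
for n in("scene","top"):
    s=snapshot(n);d[n]=s;cv2.imwrite(f"pics/{n}0.png",s["image"])
    print(n,s["camera_matrix"].tolist(),s["rvec"],s["tvec"])
pickle.dump(d,open("s0.pkl","wb"))
s=read_state();print(s["t"],s["tcp_pos"],s["tcp_rot"],s["gripper_width"])
E
```

```text
pics
scene [[457.89456877275023, 0.0, 314.04680661298676], [0.0, 457.89456877275023, 184.94430113774746], [0.0, 0.0, 1.0]] [ 2.0790026   1.08233456 -0.50773704] [-0.31612109 -0.20805556  1.57875403]
top [[376.76817746360354, 0.0, 325.8521366783549], [0.0, 376.76817746360354, 202.864413718617], [0.0, 0.0, 1.0]] [ 2.17406259 -2.19118295  0.10081272] [0.00533408 0.53760837 1.3282356 ]
0.1 [ 0.14702352 -0.52948393  0.20442861] [ 9.90848314e-01  1.34976504e-01 -3.64828680e-05 -9.79722903e-04] 0.09395258198115868
```

View pics/scene0.png

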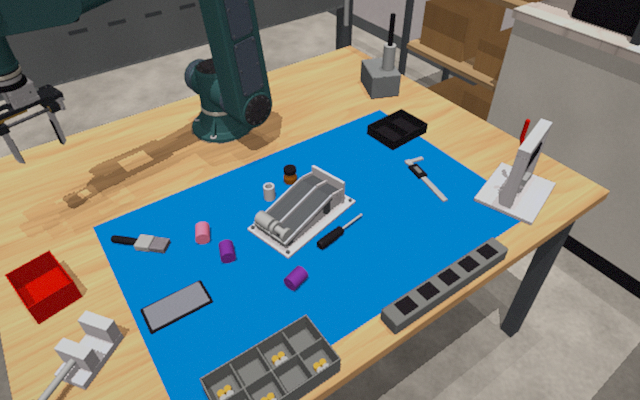

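View pics/top0.png

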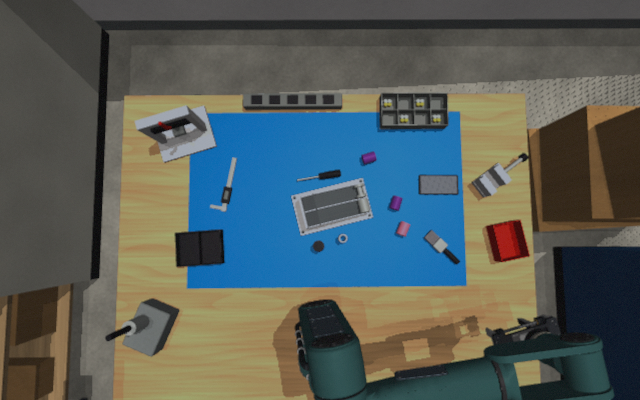

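Scene view: chute around (300,210), low end at lower left (~(265,220)). Top view: chute at (332,206), low end at the right (~(364,200)). I'll enlarge both.

```bash
python3 - <<'E'
import cv2,pickle,numpy as np
d=pickle.load(open("s0.pkl","rb"))
a=cv2.resize(d["top"]["image"][170:242,282:382],None,fx=7,fy=7,interpolation=cv2.INTER_CUBIC)[:, :700]
b=cv2.resize(d["scene"]["image"][155:260,235:375],None,fx=5,fy=5,interpolation=cv2.INTER_CUBIC)
cv2.imwrite("pics/ctop.png",a);cv2.imwrite("pics/csc.png",b)
E
```

```text
(no output)
```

View pics/ctop.png

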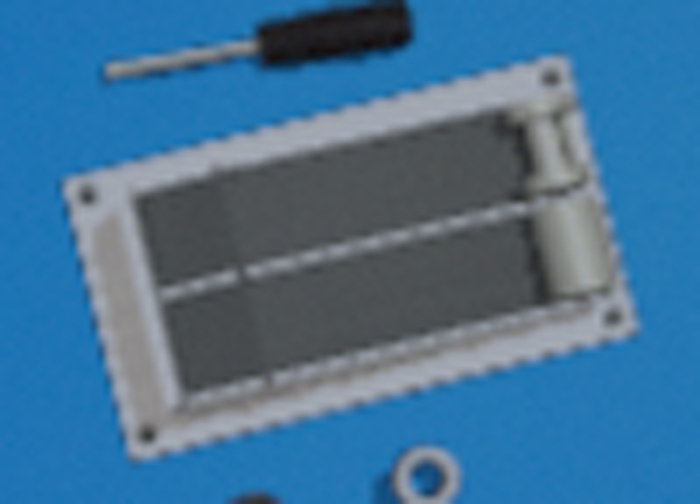

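View pics/csc.png

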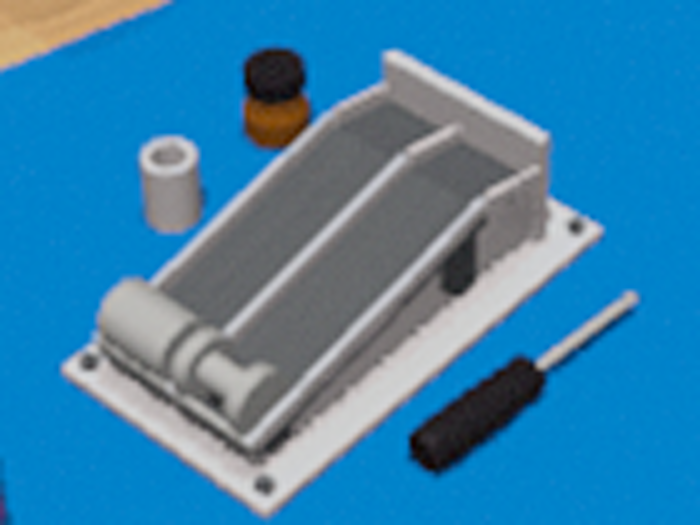

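Candidates: near lane, a straight cylinder, at top px (364,205) / scene (264,217); far lane, a waisted spool, at top (360,191) / scene (283,231); the pink (403,229) and purple (396,203), (369,158) look-alikes lie on the bench. The roller is the straight cylinder in the lane nearer the robot. Now I'll measure the chute.

```bash
cat > h.py <<'E'
import cv2,numpy as np
def ray(s,uv,z):
    R=cv2.Rodrigues(np.array(s["rvec"]))[0];t=np.array(s["tvec"]).ravel()
    uv=np.atleast_2d(np.array(uv,float));n=np.c_[uv,np.ones(len(uv))]@np.linalg.inv(s["camera_matrix"]).T
    D=n@R;C=-R.T@t
    return C+D*((z-C[2])/D[:,2])[:,None]
def proj(s,P): return cv2.projectPoints(np.atleast_2d(np.array(P,float)),np.array(s["rvec"]),np.array(s["tvec"]),s["camera_matrix"],None)[0][:,0]
E
python3 - <<'E'
from h import *
import pickle
d=pickle.load(open("s0.pkl","rb"))
for n,roi in(("top",(170,242,282,382)),("scene",(155,260,235,375))):
    s=d[n];y0,y1,x0,x1=roi
    c=s["image"][y0:y1,x0:x1].astype(int)
    m=((c[...,0]-c[...,2]<60)).astype(np.uint8)*255
    cs=max(cv2.findContours(m,0,cv2.CHAIN_APPROX_NONE)[0],key=cv2.contourArea)
    if n=="top":
        q=cv2.boxPoints(cv2.minAreaRect(cs))+[x0,y0]
    else: q=np.array([[62,370],[268,515],[603,230]])/5+[x0,y0]
    P=ray(s,q,.008);print(n,q.round(1).tolist(),P.round(4).tolist(),np.linalg.norm(np.diff(P,axis=0),axis=1))
    if n=="top":
        C=P.mean(0); e=[(P[1]-P[0]),(P[2]-P[1])];l=max(e,key=np.linalg.norm);l=l*np.sign(l[1]);yaw=np.arctan2(l[1],l[0])
    else: C2=(P[0]+P[2])/2; 
    if n=="scene": print("scene C",(P[0]+P[2])/2,np.degrees(np.arctan2(*(P[2]-P[1])[1::-1])))
print(C,np.degrees(yaw))
for nm,C in(("t",C),("s",C2)):
  X=np.array([np.cos(yaw),np.sin(yaw),0]);Y=np.array([-X[1],X[0],0]);O=C*[1,1,0]
  g=lambda x,y,z:O+x*X+y*Y+[0,0,z]
  print(nm,O,[g(*v).round(4).tolist() for v in((-.104,.027,.046),(.086,.027,.075))])
  for n in d: print(n,proj(d[n],[g(-.104,.027,.046),g(-.104,-.027,.046),g(.06,0,.072),g(.108,-.052,.082)]).round(1).tolist())
E
```

```text
top [[290.3, 195.2], [362.8, 177.1], [372.8, 217.3], [300.4, 235.4]] [[0.5678, 0.1297, 0.008], [0.6323, -0.1344, 0.008], [0.4852, -0.1684, 0.008], [0.4221, 0.0936, 0.008]] [0.27193148 0.15096059 0.26956   ]
scene [[247.4, 229.0], [288.6, 258.0], [355.6, 201.0]] [[0.4938, -0.1682, 0.008], [0.6382, -0.1323, 0.008], [0.5737, 0.1279, 0.008]] [0.14883572 0.26809698]
scene C [ 0.53375573 -0.02016394  0.008     ] 103.9136011070092
[ 0.52685795 -0.01987148  0.008     ] 103.72100699153884
t [ 0.52685795 -0.01987148  0.        ] [[0.5253, -0.1273, 0.046], [0.4802, 0.0573, 0.075]]
scene [[265.9, 219.3], [280.9, 229.5], [316.3, 184.1], [342.8, 180.7]]
top [[362.4, 205.5], [358.5, 190.8], [315.2, 209.0], [297.9, 197.5]]
s [ 0.53375573 -0.02016394  0.        ] [[0.5322, -0.1276, 0.046], [0.4871, 0.057, 0.075]]
scene [[267.1, 220.9], [282.3, 231.2], [317.7, 185.6], [344.3, 182.1]]
top [[362.4, 203.6], [358.6, 188.8], [315.3, 207.0], [298.0, 195.5]]
```

```bash
cat >> h.py <<'E'
from scipy.spatial.transform import Rotation as Ro
O=np.array([.530,-.020,0]);yaw=np.radians(103.8)
def g(x,y,z,O=O,yaw=yaw):
    c,s=np.cos(yaw),np.sin(yaw);return O+[c*x-s*y,s*x+c*y,z]
def delta(p0,q0,p1,yaw1):
    R0=Ro.from_quat(q0);R1=Ro.from_matrix(np.array([[np.cos(yaw1),np.sin(yaw1),0],[np.sin(yaw1),-np.cos(yaw1),0],[0,0,-1]]))
    return np.r_[R0.inv().apply(np.array(p1)-p0)/.5,(R0.inv()*R1).as_rotvec()/(np.pi/2)]
E
python3 - <<'E'
from h import *
from plant import *
s=read_state();t=g(-.17,.027,.2);print(t,delta([.147,-.53,.206],s["tcp_rot"],t,yaw).round(4))
w=snapshot("wrist");print(w["mount"],w["camera_matrix"])
E
```

```text
[ 0.54433006 -0.19153323  0.2       ] [ 9.468e-01 -4.397e-01  1.300e-02 -9.000e-04 -1.100e-03 -9.809e-01]
[[-8.60381781e-04 -9.64985977e-01 -2.62300065e-01  7.62721072e-02]
 [ 9.99999307e-01 -6.19406960e-04 -1.00138044e-03  7.32830357e-04]
 [ 8.03847594e-04 -2.62300745e-01  9.64985841e-01 -1.79182159e-01]
 [ 0.00000000e+00  0.00000000e+00  0.00000000e+00  1.00000000e+00]] [[284.52895217   0.         313.46998758]
 [  0.         284.52895217 200.30129421]
 [  0.           0.           1.        ]]
```

{"fn": "send_rows", "kwargs": {
  "deltas": [
    [0.947,-0.44,0.013,0,0,-0.981,1],
    [0.947,-0.44,0.013,0,0,-0.981,1],
    [0.947,-0.44,0.013,0,0,-0.981,1],
    [0.947,-0.44,0.013,0,0,-0.981,1],
    [0.947,-0.44,0.013,0,0,-0.981,1],
    [0.947,-0.44,0.013,0,0,-0.981,1],
    [0.947,-0.44,0.013,0,0,-0.981,1],
    [0.947,-0.44,0.013,0,0,-0.981,1],
    [0.947,-0.44,0.013,0,0,-0.981,1],
    [0.947,-0.44,0.013,0,0,-0.981,1],
    [0.947,-0.44,0.013,0,0,-0.981,1],
    [0.947,-0.44,0.013,0,0,-0.981,1]
  ]
}}

```text
t: 1.15
tcp_pos: [0.5288, -0.2039, 0.1989]
tcp_rot: [0.63, 0.776, -0.0, -0.0]
ft_force: [1.2, -0.1, 0.2]
gripper_width: 0.0174
gripper_force: 0.0
```

```bash
python3 - <<'E'
from h import *
from plant import *
s=read_state();p=s["tcp_pos"];t=g(-.17,.027,.2);print(s["t"],p,Ro.from_quat(s["tcp_rot"]).as_matrix()[:,0],s["gripper_width"]);print(delta(p,s["tcp_rot"],t,yaw).round(4))
E
```

```text
1.15 [ 0.52877696 -0.20389212  0.19891624] [-2.04955029e-01  9.78771390e-01  3.78744953e-05] 0.017355700112509653
[ 0.0178  0.0355 -0.0022 -0.0003 -0.     -0.0219]
```

{"fn": "send_rows", "kwargs": {
  "deltas": [
    [0,0,0,0,0,-0.026,1],
    [0,0,0,0,0,-0.026,1],
    [0,0,0,0,0,-0.026,1],
    [0,0,0,0,0,-0.026,1]
  ]
}}

```text
t: 1.48
tcp_pos: [0.527, -0.2064, 0.1991]
tcp_rot: [0.618, 0.786, -0.0, -0.0]
ft_force: [0.5, -0.0, 0.0]
gripper_width: 0.0007
gripper_force: 0.0
```

```bash
python3 - <<'E'
from h import *
from plant import *
import pickle
s=read_state();p=s["tcp_pos"];t=g(-.17,.027,.2);print(s["t"],p,np.degrees(np.arctan2(*Ro.from_quat(s["tcp_rot"]).as_matrix()[1::-1,0])),s["gripper_width"]);print(delta(p,s["tcp_rot"],t,yaw).round(4))
w=snapshot("wrist");w["state"]=s;pickle.dump(w,open("w1.pkl","wb"));cv2.imwrite("pics/w1.png",w["image"])
T=np.eye(4);T[:3,:3]=Ro.from_quat(s["tcp_rot"]).as_matrix();T[:3,3]=p
V=np.linalg.inv(T@w["mount"]);r=cv2.Rodrigues(V[:3,:3])[0]
pts=dict(roller=(-.104,.027,.046),spool=(-.104,-.027,.046),c1=(-.135,.075,.008),c2=(-.135,-.075,.008),crest=(.06,0,.062))
for k,v in pts.items(): print(k,cv2.projectPoints(g(*v)[None],r,V[:3,3],w["camera_matrix"],None)[0].ravel().round(1))
E
```

```text
1.4833 [ 0.52698544 -0.20635497  0.19906241] 103.67042249693793 0.0006807025810118093
[ 0.0206  0.0407 -0.0019 -0.0004  0.     -0.0014]
roller [331.4 122.4]
spool [379.4 122.3]
c1 [291.9 147.6]
c2 [408.8 147.3]
crest [364.2 -62.3]
```

View pics/w1.png

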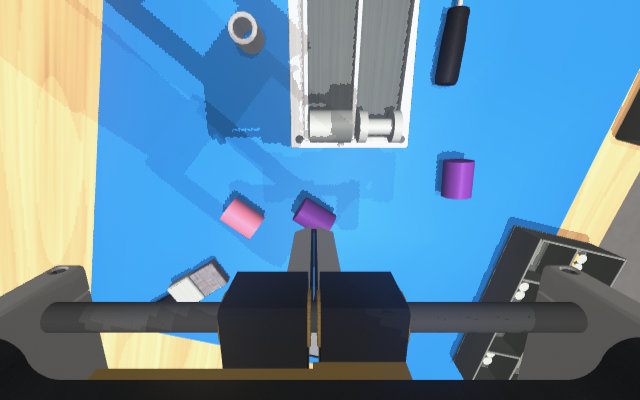

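The wrist view confirms the chute: predicted corners (292,148), (409,147) match the picture, with roller at (331,123) and spool at (379,123). The purple look-alike at (315,214) lies clear of the descent point.

{"fn": "send_rows", "kwargs": {
  "deltas": [
    [0.07,0.041,0,0,0,-0.001,1],
    [0.07,0.041,0.07,0,0,-0.001,1],
    [0.07,0.041,0.14,0,0,-0.001,1],
    [0.07,0.041,0.21,0,0,-0.001,1],
    [0.07,0.041,0.278,0,0,-0.001,1],
    [0.07,0.041,0.278,0,0,-0.001,1],
    [0.07,0.041,0.278,0,0,-0.001,1],
    [0.07,0.041,0.278,0,0,-0.001,1]
  ]
}}

```text
t: 2.2
tcp_pos: [0.5401, -0.1681, 0.0626]
tcp_rot: [0.617, 0.787, 0.0, 0.002]
ft_force: [0.5, 0.3, 0.6]
gripper_width: 0.0005
gripper_force: 0.0
```

```bash
cat >> h.py <<'E'
def chute(p):
    c,s=np.cos(yaw),np.sin(yaw);d=np.array(p)-O;return np.array([c*d[0]+s*d[1],-s*d[0]+c*d[1],d[2]])
E
python3 - <<'E'
from h import *
from plant import *
s=read_state();print(s["t"],chute(s["tcp_pos"]).round(4),delta(s["tcp_pos"],s["tcp_rot"],g(-.145,.027,.041),yaw).round(4),s["ft_force"])
w=snapshot("wrist");cv2.imwrite("pics/w2.png",w["image"])
E
```

```text
2.2 [-0.1463  0.0255  0.0626] [ 0.0026 -0.0031  0.0432  0.0017  0.0013 -0.0001] [0.49346627 0.29889618 0.56983477]
```

View pics/w2.png

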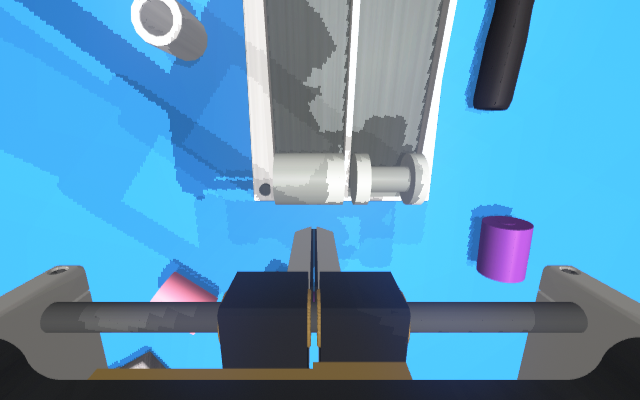

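Roller spans px x 272–346 (centre ~309), with the fingertip at 314, so it is on the lane centre within ~3 mm. I'll descend and close in.

{"fn": "send_rows", "kwargs": {
  "deltas": [
    [0.003,-0.004,0.022,0.0015,0.001,0,1],
    [0.003,-0.004,0.042,0.0015,0.001,0,1],
    [0.003,-0.004,0.042,0.0015,0.001,0,1],
    [0.012,-0.004,0.042,0.0015,0.001,0,1],
    [0.02,-0.004,0.042,0.0015,0.001,0,1],
    [0.02,-0.004,0.042,0.0015,0.001,0,1],
    [0.02,-0.004,0.042,0.0015,0.001,0,1]
  ]
}}

```text
t: 2.83
tcp_pos: [0.5351, -0.1573, 0.0397]
tcp_rot: [0.616, 0.788, -0.0, -0.001]
ft_force: [-0.3, -0.4, -0.1]
gripper_width: 0.0001
gripper_force: 0.1
```

```bash
python3 - <<'E'
from h import *
from plant import *
s=read_state();print(s["t"],chute(s["tcp_pos"]).round(4),Ro.from_quat(s["tcp_rot"]).as_matrix().round(4),delta(s["tcp_pos"],s["tcp_rot"],g(-.130,.028,.041),yaw).round(4),s["ft_force"])
E
```

```text
2.8333 [-0.1346  0.0278  0.0397] [[-2.407e-01  9.706e-01 -1.900e-03]
 [ 9.706e-01  2.407e-01  5.000e-04]
 [ 1.000e-03 -1.700e-03 -1.000e+00]] [ 0.0092 -0.0004 -0.0026 -0.0011 -0.0006  0.0014] [-0.28073925 -0.38238528 -0.05712413]
```

{"fn": "send_rows", "kwargs": {
  "deltas": [
    [0.012,0,-0.003,0,0,0.001,1],
    [0.024,0,-0.006,0,0,0.001,1],
    [0.036,0,-0.008,0,0,0.001,1],
    [0.048,0,-0.011,0,0,0.001,1],
    [0.06,0,-0.013,0,0,0.001,1],
    [0.072,0,-0.016,0,0,0.001,1],
    [0.084,0,-0.019,0,0,0.001,1],
    [0.096,0,-0.021,0,0,0.001,1],
    [0.108,0,-0.024,0,0,0.001,1],
    [0.12,0,-0.026,0,0,0.001,1],
    [0.132,0,-0.029,0,0,0.001,1],
    [0.144,0,-0.031,0,0,0.001,1]
  ]
}}

```text
t: 3.83
tcp_pos: [0.5175, -0.0872, 0.055]
tcp_rot: [0.617, 0.787, -0.0, -0.001]
ft_force: [0.2, -0.6, 1.5]
gripper_width: 0.0003
gripper_force: 0.6
```

```bash
python3 - <<'E'
from h import *
from plant import *
s=read_state();print(s["t"],chute(s["tcp_pos"]).round(4),delta(s["tcp_pos"],s["tcp_rot"],g(.034,.028,.0759),yaw).round(4),s["ft_force"])
cv2.imwrite("pics/w3.png",snapshot("wrist")["image"])
E
```

```text
3.8333 [-0.0623  0.0281  0.055 ] [ 0.1926  0.0002 -0.0415 -0.0015 -0.0009 -0.    ] [ 0.23154452 -0.60078703  1.48337543]
```

View pics/w3.png

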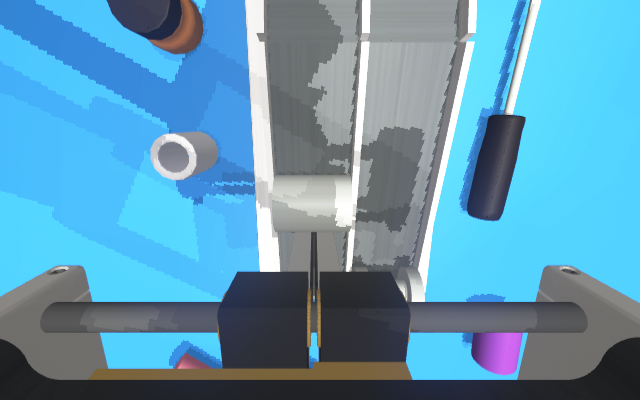

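The roller (273–355, 175–232) is straight in its lane, led by the fingertip; the spool is still at the lip. Continue.

{"fn": "send_rows", "kwargs": {
  "deltas": [
    [0.012,0,-0.003,0,0,0,1],
    [0.024,0,-0.006,0,0,0,1],
    [0.036,0,-0.008,0,0,0,1],
    [0.048,0,-0.011,0,0,0,1],
    [0.06,0,-0.013,0,0,0,1],
    [0.072,0,-0.016,0,0,0,1],
    [0.084,0,-0.019,0,0,0,1],
    [0.096,0,-0.021,0,0,0,1],
    [0.108,0,-0.024,0,0,0,1],
    [0.12,0,-0.026,0,0,0,1],
    [0.132,0,-0.029,0,0,0,1],
    [0.144,0,-0.031,0,0,0,1]
  ]
}}

```text
t: 4.88
tcp_pos: [0.5004, -0.0172, 0.0707]
tcp_rot: [0.617, 0.787, -0.0, -0.001]
ft_force: [1.0, -1.9, 0.8]
gripper_width: 0.0005
gripper_force: 0.6
```

```bash
python3 - <<'E'
from h import *
from plant import *
s=read_state();print(s["t"],chute(s["tcp_pos"]).round(4),delta(s["tcp_pos"],s["tcp_rot"],g(.052,.028,.076),yaw).round(4),s["ft_force"])
E
```

```text
4.8833 [0.0097 0.0281 0.0707] [ 0.0845  0.0002 -0.0105 -0.0014 -0.0009 -0.    ] [ 0.98283126 -1.89461349  0.76354106]
```

{"fn": "send_rows", "kwargs": {
  "deltas": [
    [0.01,0,-0.002,0,0,0,1],
    [0.02,0,-0.004,0,0,0,1],
    [0.03,0,-0.006,0,0,0,1],
    [0.038,0,-0.008,0,0,0,1],
    [0.046,0,-0.009,0,0,0,1],
    [0.054,0,-0.009,0,0,0,1],
    [0.062,0,-0.008,0,0,0,1],
    [0.07,0,-0.007,0,0,0,1],
    [0.077,0,-0.006,0,0,0,1],
    [0.084,0,-0.005,0,0,0,1],
    [0.084,0,-0.005,0,0,0,1],
    [0.084,0,-0.005,0,0,0,1]
  ]
}}

```text
t: 5.88
tcp_pos: [0.4904, 0.0231, 0.0729]
tcp_rot: [0.617, 0.787, -0.001, -0.001]
ft_force: [-0.3, 0.1, 0.2]
gripper_width: 0.0003
gripper_force: 0.0
```

```bash
python3 - <<'E'
from h import *
from plant import *
s=read_state();print(s["t"],chute(s["tcp_pos"]).round(4),s["ft_force"])
cv2.imwrite("pics/w4.png",snapshot("wrist")["image"])
E
```

```text
5.8833 [0.0513 0.0282 0.0729] [-0.30618027  0.11602003  0.17210603]
```

View pics/w4.png

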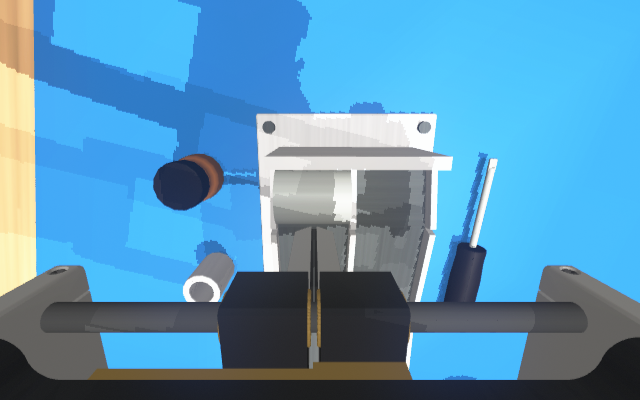

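The roller (273–355, 170–230) sits against the stop (top edge ~168) and contact force is zero. I'll back off and lift away.

{"fn": "send_rows", "kwargs": {
  "deltas": [
    [-0.02,0,-0.01,0,0,0,1],
    [-0.03,0,-0.04,0,0,0,1],
    [-0.06,0,-0.1,0,0,0,1],
    [-0.1,0,-0.18,0,0,0,1],
    [-0.2,0,-0.24,0,0,0,1],
    [-0.28,0,-0.3,0,0,0,1],
    [-0.36,0,-0.3,0,0,0,1],
    [-0.44,0,-0.3,0,0,0,1],
    [-0.44,0,-0.3,0,0,0,1],
    [-0.44,0,-0.3,0,0,0,1],
    [-0.44,0,-0.3,0,0,0,1]
  ]
}}

```text
t: 6.85
tcp_pos: [0.5431, -0.1925, 0.2226]
tcp_rot: [0.618, 0.786, -0.0, -0.002]
ft_force: [0.4, 0.0, -0.4]
gripper_width: 0.0003
gripper_force: 0.0
```

```bash
python3 - <<'E'
from h import *
from plant import *
s=read_state();print(s["t"],chute(s["tcp_pos"]).round(4),s["ft_force"])
sc=snapshot("scene");cv2.imwrite("pics/f.png",cv2.resize(sc["image"][130:290,200:400],None,fx=3.7,fy=3.7,interpolation=cv2.INTER_CUBIC))
print(proj(sc,[g(.086,.027,.075),g(-.104,-.027,.046)]))
E
```

```text
6.85 [-0.1707  0.0284  0.2226] [ 0.37921394  0.03076585 -0.36642651]
[[315.72913037 174.95242059]
 [281.60209693 230.25245456]]
```

View pics/f.png

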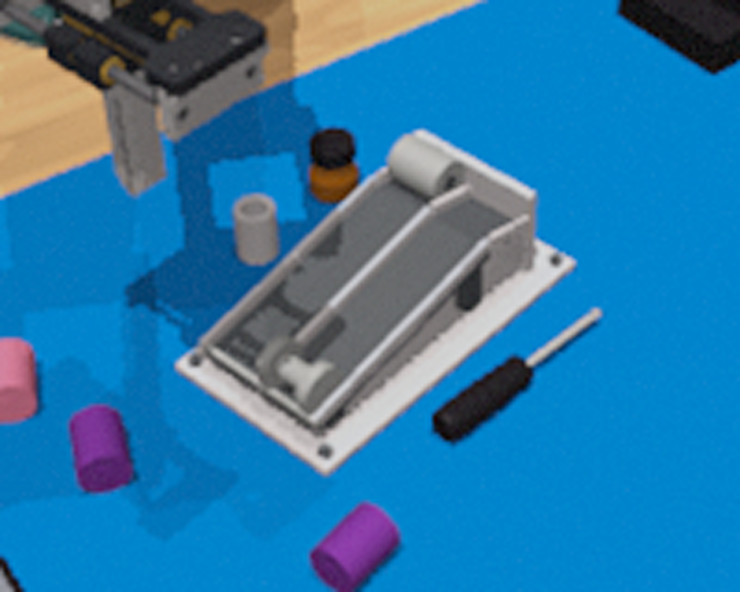

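The roller is seated against the stop at crop (425,165), which is scene (315,175), as predicted. The spool is at the lip at crop (295,375), the bystanders have not moved, and the hand is clear.

```bash
python3 -c "
from plant import *
print(close_job())"
```

```text
the job is handed in; nothing more can be done
None
```

The plain steel roller is seated in the dip against the end stop, the spool is still at the low lip of its own lane, the other items on the bench look undisturbed, the hand is clear, and the job is handed in at about 7 s of the 37 s allowed.

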